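Check two coffee presses before service

ROBOT

A 6-joint arm with a two-finger parallel gripper is mounted at the origin on a cart in front of the work surface, level with it; the furniture and walls round the work are solid. World frame = base frame: x ahead of the robot, y to its left, z up, the work surface at z = 0. Lengths are in m, angles in rad, forces in N, time in s.
With the tool pointing down it reaches from about 0.375 to 0.975 m from the base axis. Payload 3.8 kg.
Tool frame: the origin (TCP) lies at the very end of the fingers, on their centre line; the grasp point (between the pads) lies 19 mm behind it; z points along the fingers, y is the line along which they close (so a half turn about z gives the same grasp; the last joint's range is limited). The gripper opens to 85 mm and grips with 20 to 120 N. Pads are 22 mm wide; open, the fingers measure 114 mm over their backs; the gripper's body (76 mm by 85 mm) begins 54 mm behind the grasp point. The pads swing forward as they close: fully open they stand 13 mm farther back than shut.
Start: joints at [1.117, 0.264, 1.604, -0, 1.274, -0.037], TCP at [0.273, 0.617, 0.201] pointing down, gripper open.
Joint ranges: [-2.63, 2.63], [-0.94, 2.18], [0.31, 2.57], [-1.31, 4.45], [0, 2.66], [-2.55, 2.55]. Speed limits (rad/s): [2.57, 2.57, 3.14, 3.14, 3.14, 3.14].

INTERFACE

Orientations are given as a rotation vector (axis times angle).
In Python, from workcell import read_state, read_camera, calibration, finish_job gives the robot as it stands.
- The arm moves only by the tool step_arm, never from a script. Its argument "commands" is a list of rows, each an object of numbers: "fingers": the gripper's target within -1 to 1 (shut at 1, half-way at 0, fully open at -1); "dx", "dy", "dz": the shift along the tool's x, y, z in m; "roll": the turn about the tool's z in degrees. In form: [{"fingers": .., "dx": .., "dy": .., "dz": .., "roll": ..}, ...]. A call has 1 to 8 rows; each row is the pose to reach, as a shift and turn from the pose commanded when the call began, along the tool's axes at that moment; what a row does not reach only later rows make up. A row lasts 1/8 s, in which the tool goes at most 62.5 mm and 10.7 degrees, less where a joint would pass 70% of its speed; a pose out of reach is approached as far as the arm can. A call with a gripper value outside its range is refused whole. The fingers move at their own pace and stop on an object; "squeeze" is the grip in N (left out, the last holds). Time passes only in rows, so rows that repeat a pose let the fingers close. It gives the time, the measured TCP pose, the force, the opening and the grip force at its end, in the units of the state.
- read_state(): the state, without advancing time (a new reading comes with each control period).
- read_camera(name): name is "scene" or "top" or "wrist"; returns (picture, depth): 384x512x3 uint8, blue, green, red; 384x512 float32, m along the optical axis (not along the pixel's ray), 0 where there is no reading.
- calibration(name): a dict with "intrinsics" (3x3 intrinsics, pixels), "world_to_cam" (4x4, takes a point from world to camera coordinates). Camera axes: x right, y up, looking along -z (the intrinsics and any distortion apply to the point x, -y, -z); pixel columns grow to the right and rows downward; lengths in m; the calibration is good to about 2 mm. A picture is of the moment at which its call begins: read the wrist's pose just before it. calibration takes no time and is no camera call; for the wrist camera it gives the pose at the moment of the call.
- finish_job(): hands the job in; it is judged then, once.
The state is a dict: "time": time; "q": joint angles; "joint_vel": joint speeds; "joint_torque": joint torques, N m; "tool_pos": TCP position; "tcp_rot": TCP orientation; "wrist_force": force on the tool from outside, world axes, zero at the start; "torque": the same for the moment, N m; "width": opening from 0.0 (shut) to 1.0 (fully open); "grip_force": force on a finger pad.
Only numpy, scipy, OpenCV 4.12 (cv2) and the standard library are available. Lean on these libraries where they do the work, as an engineer would, in place of code of your own. Each camera call takes 0.05 s, during which the arm holds its last target. There are 200 camera calls.

TASK

Try the plungers of both steel coffee presses by pressing them down. One runs freely: press it fully home and leave that press standing where it is. In the other the filter catches part-way: stop as soon as it stiffens, do not force it, leave its plunger where it stuck and carry that press by its handle onto the round black mat, keeping it upright; leave everything else alone.

Things in the scene. Friction and masses are not known exactly. Their poses are not given: they have to be found in the camera images.
- press_a_middle (a point): centre of the pot of coffee press a, 71 mm above its foot, on its upright axis (point z up). Brushed-steel insulated pot, loose, about 0.45 kg, 72 mm across (lid 74 mm), 147 mm high to the guide on its domed lid; one handle on the point's -x side. Both presses look alike
- press_a_handle (a point): middle of the handle of press a, 72 mm out from the pot's axis and 90 mm above the foot: an upright black bar, 18 mm deep (point x, towards the pot), 14 mm wide (point y: pinch it across this from above), from 42 to 118 mm above the foot; 27 mm clear gap between bar and pot
- press_a_knob (a point): top of the black plunger knob of press a, on the pot's axis; knob 29 mm across, nearly flat on top, on a thin steel rod; 247 mm above the pot's foot when fully drawn up, 172 mm when fully down
- press_a_plunger (a joint): how far the plunger of press a is pressed down, m: 0 drawn up, 0.075 fully home against the lid. A sound plunger drags with a steady 4 to 6 N all the way and stays where it is left. Where a filter catches (somewhere 30 to 50 mm down, in one press only) the resistance climbs by about 1.2 N per mm
- press_a_filter: sprung round filter plate, 65 mm across, at the foot of the plunger rod of press a, hidden inside the steel pot; origin under its centre, 90 mm above the pot's foot when the plunger is up. More than 14 N against an obstruction bends it
- press_b_middle (a point): centre of the pot of coffee press b, 71 mm above its foot, on its upright axis (point z up). Brushed-steel insulated pot, loose, about 0.45 kg, 72 mm across (lid 74 mm), 147 mm high to the guide on its domed lid; one handle on the point's -x side. Both presses look alike
- press_b_handle (a point): middle of the handle of press b, 72 mm out from the pot's axis and 90 mm above the foot: an upright black bar, 18 mm deep (point x, towards the pot), 14 mm wide (point y: pinch it across this from above), from 42 to 118 mm above the foot; 27 mm clear gap between bar and pot
- press_b_knob (a point): top of the black plunger knob of press b, on the pot's axis; knob 29 mm across, nearly flat on top, on a thin steel rod; 247 mm above the pot's foot when fully drawn up, 172 mm when fully down
- press_b_plunger (a joint): how far the plunger of press b is pressed down, m: 0 drawn up, 0.075 fully home against the lid. A sound plunger drags with a steady 4 to 6 N all the way and stays where it is left. Where a filter catches (somewhere 30 to 50 mm down, in one press only) the resistance climbs by about 1.2 N per mm
- press_b_filter: sprung round filter plate, 65 mm across, at the foot of the plunger rod of press b, hidden inside the steel pot; origin under its centre, 90 mm above the pot's foot when the plunger is up. More than 14 N against an obstruction bends it
- mat_top (a point): centre of the upper face of the round black ribbed rubber draining mat beside the sink, 180 mm across, 3 mm thick with a bevelled edge, fixed on the worktop; worktop surface is 3 mm below this point
- cup_left: white espresso cup, 62 mm across and 50 mm high, origin under its centre; on the wooden tray; leave alone
- cup_right: second espresso cup of the same kind on the tray; leave alone
- tumbler: glass tumbler 79 mm across, 90 mm high, origin under its centre; on the tray; leave alone
- candle: candle in a glass with wooden lid, 69 mm across, 80 mm high, origin under its centre; beside the presses; leave alone
- spoon: steel spoon 130 mm long lying in front, to the right of the presses, origin under its middle; leave alone
- waiter_corkscrew: folded wooden corkscrew, 110 mm long, 12 mm high, at the back; leave alone

How it is judged:
On the way:
1. the plunger of the press that sticks has been pressed until its filter catches (contact force between any of press_a_filter, press_b_filter and anything else above 2 N), for 0.1 s.
At the end, for the whole second after the job is handed in: One plunger is home (within 5 mm), its press upright within 50 mm of where it was; the press that sticks stands upright with its whole foot on the mat (axis within 55 mm of the mat's centre), its plunger left part-way, 22 to 66 mm down (((value of joint press_a_plunger above 0.07 m and angle between each of press_a_middle, press_b_middle's own z axis and vertical below 0.06 rad and distance of press_a_middle from where it was at the start of the episode below 0.05 m and horizontal distance between press_b_middle and mat_top below 0.055 m and z of press_b_middle in the frame of mat_top between 0.067 and 0.075 m and value of joint press_b_plunger between 0.022 and 0.066 m) or (value of joint press_b_plunger above 0.07 m and angle between each of press_b_middle, press_a_middle's own z axis and vertical below 0.06 rad and distance of press_b_middle from where it was at the start of the episode below 0.05 m and horizontal distance between press_a_middle and mat_top below 0.055 m and z of press_a_middle in the frame of mat_top between 0.067 and 0.075 m and value of joint press_a_plunger between 0.022 and 0.066 m))); the robot touches nothing.
It fails at once if a filter plate is forced against an obstruction with more than 14 N (about 18 N on the knob) (contact force between any of press_a_filter, press_b_filter and anything else above 14 N).
It fails at once if a press is tipped by more than 35 degrees (angle between any of press_a_middle, press_b_middle's own z axis and vertical above 0.61 rad).
It fails at once if a bystander is pushed more than 30 mm or tipped over (distance of any of cup_left, cup_right, tumbler, candle, spoon, waiter_corkscrew from where it was at the start of the episode above 0.03 m or angle between any of cup_left, cup_right, tumbler, candle's own z axis and vertical above 0.5 rad).
It also fails if it takes over 67 s, if anything falls off the work surface, if the arm or the gripper's body presses on something with over 40 N, if the wrist force passes 120 N, or if a joint passes its speed limit or range.

## Working session

There is one attempt and no reset: what is moved stays moved. The work goes in short steps, Python scripts to look and compute and a tool call to move; the robot and the scene stay as the last step left them, time stands still between calls to the robot, and variables do not carry over. Pictures are saved under pics/ and viewed, at most 10 in all, crops included, and the job is handed in when it is done.

Besides the shell and the picture viewer there is one more tool, called after "Request:" by a JSON object that holds its "name" and its "arguments", one argument or row to a line. step_arm: Moves the arm, as the interface text tells. Its arguments: {"type":"object","properties":{"commands":{"type":"array","items":{"type":"object","properties":{"fingers":{"type":"number"},"dx":{"type":"number"},"dy":{"type":"number"},"dz":{"type":"number"},"roll":{"type":"number"}}}},"squeeze":{"type":"number"}},"required":["commands"]}

```bash
mkdir -p pics; cat > h.py <<'E'
import numpy as np, cv2
from workcell import *
def cloud(name):
    c=calibration(name); im,d=read_camera(name); K=np.array(c["intrinsics"]); T=np.linalg.inv(np.array(c["world_to_cam"]))
    v,u=np.mgrid[:384,:512]
    p=np.stack([(u-K[0,2])/K[0,0]*d,-(v-K[1,2])/K[1,1]*d,-d,np.ones_like(d)],-1)@T.T
    return im,d,p[...,:3]
E
python3 - <<'E'
from h import *
s=read_state(); print({k:np.round(v,3).tolist() for k,v in s.items()})
ims=[]
for n in("scene","top"):
    im,d,p=cloud(n); ims.append(im); np.savez(n,im=im,d=d,p=p); c=calibration(n); print({k:(np.round(v,3).tolist() if not isinstance(v,str) else v) for k,v in c.items()})
cv2.imwrite("pics/scene.png",cv2.resize(ims[0],(800,600))); cv2.imwrite("pics/top.png",cv2.resize(ims[1],(800,600)))
E
```

```text
{'time': 0.0, 'q': [1.117, 0.265, 1.605, 0.0, 1.274, -0.037], 'joint_vel': [0.001, 0.0, 0.001, -0.001, -0.0, -0.0], 'joint_torque': [-0.0, -51.51, -36.732, 0.0, 0.013, -0.0], 'tool_pos': [0.273, 0.616, 0.2], 'tcp_rot': [-0.65, -3.073, 0.003], 'wrist_force': [-0.127, -0.359, -0.346], 'torque': [-0.035, 0.033, -0.049], 'grip_force': 0.0, 'width': 0.998}
{'intrinsics': [[367.875, 0.0, 259.009], [0.0, 367.875, 192.386], [0.0, 0.0, 1.0]], 'world_to_cam': [[0.6, -0.8, 0.014, -0.406], [0.401, 0.316, 0.86, -0.353], [-0.693, -0.51, 0.51, -1.135], [0.0, 0.0, 0.0, 1.0]]}
{'intrinsics': [[394.311, 0.0, 253.433], [0.0, 394.311, 192.05], [0.0, 0.0, 1.0]], 'world_to_cam': [[-0.082, -0.997, -0.003, -0.044], [0.973, -0.081, 0.215, -0.578], [-0.214, 0.015, 0.977, -1.383], [0.0, 0.0, 0.0, 1.0]]}
```

View pics/scene.png

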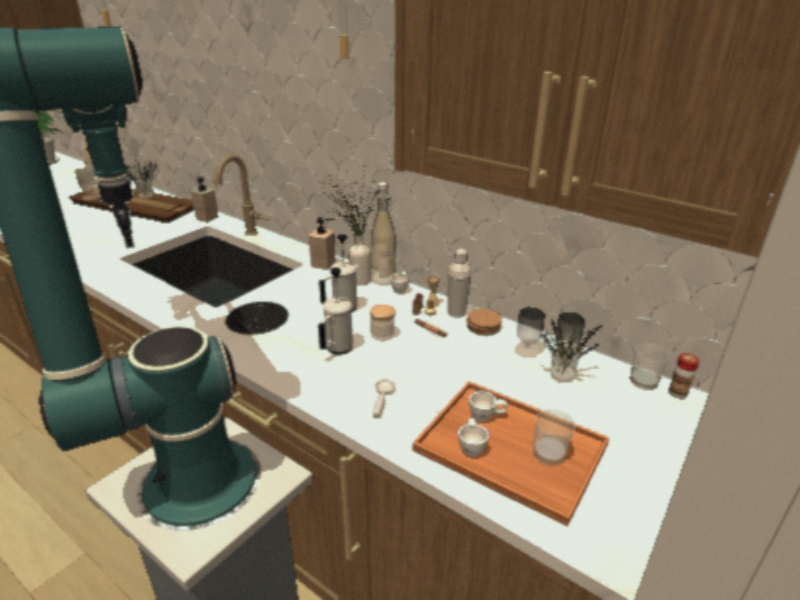

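View pics/top.png

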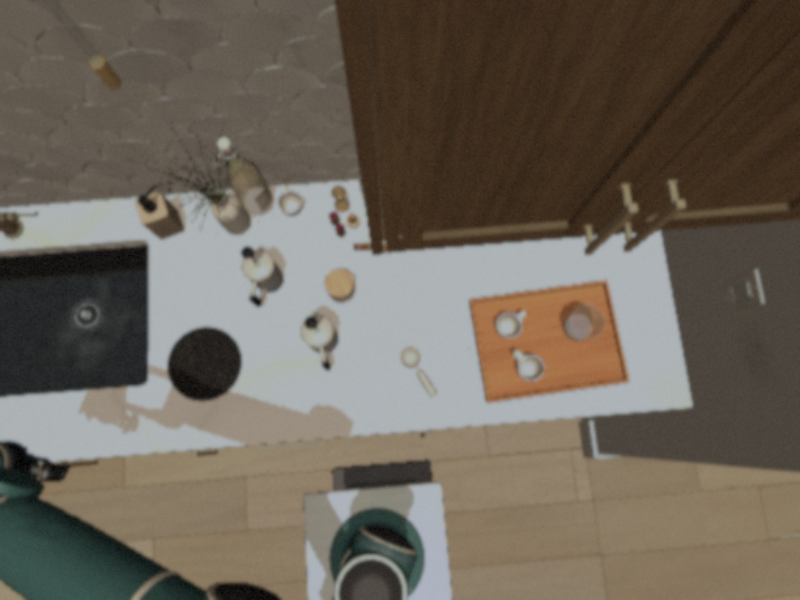

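The scene view shows the two presses at about (338,318) and (345,275) with the mat at (257,318). In the top view, the knobs are at (311,323) and (249,254), the handles at (326,362) and (257,298), and the mat at (205,363). I measure them next.

```bash
python3 - <<'E'
from h import *
S=.64
c=calibration("top");K=np.array(c["intrinsics"]);W=np.array(c["world_to_cam"]);T=np.linalg.inv(W)
def ray(u,v,z):
    r=T[:3,:3]@np.array([(u-K[0,2])/K[0,0],-(v-K[1,2])/K[1,1],-1]);o=T[:3,3];return o+r*(z-o[2])/r[2]
f=np.load("top.npz");im,p=f["im"],f["p"];g=im.max(2)
m=g<75
for n,(u,v),z,R in [("mat",(205,363),.003,30),("near knob",(311,323),.247,8),("near handle",(326,363),.118,6),("back knob",(249,254),.247,8),("back handle",(257,299),.118,6)]:
    u*=S;v*=S
    yy,xx=np.mgrid[:384,:512];k=m&(np.hypot(xx-u,yy-v)<R)
    cu,cv=xx[k].mean(),yy[k].mean(); print(n,k.sum(),round(cu,1),round(cv,1),"ray",ray(cu,cv,z).round(3),"cloud med",np.median(p[k],0).round(3), "zmax",np.percentile(p[k][:,2],90).round(3))
# scene view dark knobs
f=np.load("scene.npz");im,p=f["im"],f["p"];g=im.max(2);P=p.reshape(-1,3)
for n,(u,v),R in [("near knob",(336,272),6),("back knob",(342,239),6),("near handle",(323,334),12),("back handle",(324,290),12)]:
    u*=S;v*=S;yy,xx=np.mgrid[:384,:512];k=(g<75)&(np.hypot(xx-u,yy-v)<R);q=p[k];print("scene",n,k.sum(),np.median(q,0).round(3),q.min(0).round(3),q.max(0).round(3))
# steel bodies by height band
for n in("scene","top"):
    P=np.load(n+".npz")["p"].reshape(-1,3);k=(P[:,2]>.05)&(P[:,2]<.3)&(P[:,0]>.4)&(P[:,0]<.75)&(abs(P[:,1]-.15)<.2);q=P[k]
    for x in np.arange(.44,.75,.04): 
        b=q[(q[:,0]>=x)&(q[:,0]<x+.04)]; 
        if len(b): print(n,round(x,2),len(b),b[:,1].min().round(3),b[:,1].max().round(3),b[:,2].max().round(3))
E
```

```text
mat 1627 130.4 232.8 ray [0.468 0.379 0.003] cloud med [0.468 0.379 0.002] zmax 0.006
near knob 33 199.0 205.7 ray [0.502 0.087 0.247] cloud med [0.503 0.088 0.235] zmax 0.238
near handle 11 208.8 233.5 ray [0.427 0.074 0.118] cloud med [0.429 0.074 0.114] zmax 0.119
back knob 27 158.2 161.3 ray [0.659 0.211 0.247] cloud med [0.664 0.214 0.235] zmax 0.239
back handle 21 163.6 192.0 ray [0.586 0.225 0.118] cloud med [0.591 0.229 0.099] zmax 0.117
scene near knob 25 [0.497 0.083 0.231] [0.489 0.074 0.214] [0.506 0.094 0.237]
scene back knob 26 [0.66  0.209 0.23 ] [-0.401 -0.792  0.091] [0.856 0.434 0.889]
scene near handle 59 [0.429 0.073 0.086] [0.422 0.069 0.007] [0.472 0.092 0.115]
scene back handle 38 [0.59  0.228 0.088] [0.493 0.081 0.049] [0.598 0.234 0.224]
scene 0.44 185 0.058 0.111 0.139
scene 0.48 294 0.049 0.123 0.237
scene 0.52 34 0.055 0.104 0.14
scene 0.56 111 0.01 0.242 0.119
scene 0.6 213 0.0 0.237 0.133
scene 0.64 261 0.008 0.242 0.238
scene 0.68 28 0.18 0.219 0.141
scene 0.72 9 0.289 0.339 0.297
top 0.44 112 0.063 0.118 0.143
top 0.48 287 0.054 0.127 0.24
top 0.52 51 0.063 0.118 0.142
top 0.56 98 0.013 0.242 0.121
top 0.6 329 0.005 0.239 0.144
top 0.64 363 0.015 0.25 0.239
top 0.68 62 0.185 0.303 0.278
top 0.72 18 0.257 0.347 0.299
```

```bash
cat >> h.py <<'E'
from scipy.spatial.transform import Rotation as R
def go(x,y,z,yaw=None):
    "shift in tool axes to a world target; yaw = world heading (deg) of tool y"
    s=read_state(); M=R.from_rotvec(s["tcp_rot"]).as_matrix()
    h=np.degrees(np.arctan2(M[1,1],M[0,1])); d=M.T@(np.array([x,y,z])-s["tool_pos"])
    print("t",round(s["time"],2),"tcp",np.round(s["tool_pos"],4),"yaw",round(h,1),"tilt",np.degrees(np.arccos(-M[2,2])).round(2),"F",np.round(s["wrist_force"],1),"w",round(s["width"],2))
    print("d",np.round(d,4),"roll",None if yaw is None else round(-((yaw-h+90)%180-90),1))
E
python3 - <<'E'
from h import *
go(.501,.087,.30,100)
P=np.concatenate([np.load(n+".npz")["p"].reshape(-1,3) for n in("scene","top")])
k=(P[:,2]>.2)&(P[:,2]<.5)&(abs(P[:,0]-.68)<.13)&(abs(P[:,1]-.23)<.14); q=P[k]
from collections import Counter
print(sorted(Counter(map(tuple,(q//.03*3).astype(int))).items()))
E
```

```text
t 0.1 tcp [0.2729 0.6165 0.1997] yaw 66.1 tilt 0.12 F [ 0.2 -0.1 -0.9] w 0.99
d [-0.4229 -0.3921 -0.0995] roll -33.9
[((np.int64(63), np.int64(18), np.int64(21)), 16), ((np.int64(63), np.int64(21), np.int64(21)), 19), ((np.int64(66), np.int64(18), np.int64(21)), 22), ((np.int64(66), np.int64(21), np.int64(18)), 2), ((np.int64(66), np.int64(21), np.int64(21)), 27), ((np.int64(69), np.int64(24), np.int64(33)), 1), ((np.int64(69), np.int64(27), np.int64(27)), 1), ((np.int64(69), np.int64(27), np.int64(30)), 1), ((np.int64(69), np.int64(27), np.int64(33)), 3), ((np.int64(69), np.int64(30), np.int64(24)), 1), ((np.int64(69), np.int64(30), np.int64(27)), 2), ((np.int64(72), np.int64(21), np.int64(30)), 2), ((np.int64(72), np.int64(24), np.int64(27)), 2), ((np.int64(72), np.int64(24), np.int64(30)), 5), ((np.int64(72), np.int64(27), np.int64(24)), 5), ((np.int64(72), np.int64(27), np.int64(27)), 2), ((np.int64(72), np.int64(27), np.int64(30)), 6), ((np.int64(72), np.int64(27), np.int64(33)), 1), ((np.int64(72), np.int64(30), np.int64(24)), 6), ((np.int64(72), np.int64(30), np.int64(27)), 2)
[... 972 characters left out ...]
4(18)), 8), ((np.int64(78), np.int64(27), np.int64(21)), 17), ((np.int64(78), np.int64(27), np.int64(24)), 8), ((np.int64(78), np.int64(30), np.int64(18)), 7), ((np.int64(78), np.int64(30), np.int64(21)), 20), ((np.int64(78), np.int64(30), np.int64(24)), 14), ((np.int64(78), np.int64(30), np.int64(27)), 4), ((np.int64(78), np.int64(30), np.int64(30)), 3), ((np.int64(78), np.int64(30), np.int64(33)), 2), ((np.int64(78), np.int64(33), np.int64(24)), 9), ((np.int64(78), np.int64(33), np.int64(27)), 5), ((np.int64(78), np.int64(33), np.int64(30)), 8), ((np.int64(78), np.int64(36), np.int64(24)), 1), ((np.int64(78), np.int64(36), np.int64(27)), 4), ((np.int64(78), np.int64(36), np.int64(30)), 6)]
```

Request:
{"name": "step_arm", "arguments": {
  "commands": [
    {"fingers": 1, "dz": -0.0625},
    {"fingers": 1, "dx": -0.05, "dy": -0.045, "dz": -0.1, "roll": -8},
    {"fingers": 1, "dx": -0.1, "dy": -0.09, "dz": -0.1, "roll": -16},
    {"fingers": 1, "dx": -0.14, "dy": -0.13, "dz": -0.1, "roll": -24},
    {"fingers": 1, "dx": -0.18, "dy": -0.17, "dz": -0.1, "roll": -34},
    {"fingers": 1, "dx": -0.225, "dy": -0.21, "dz": -0.1, "roll": -34},
    {"fingers": 1, "dx": -0.27, "dy": -0.25, "dz": -0.1, "roll": -34},
    {"fingers": 1, "dx": -0.31, "dy": -0.29, "dz": -0.1, "roll": -34}
  ]
}}

```text
invalid input
```

```bash
python3 -c "
from h import *
go(.501,.087,.26,100)"
```

```text
t 0.1 tcp [0.2729 0.6165 0.1997] yaw 66.1 tilt 0.12 F [ 0.2 -0.1 -0.9] w 0.99
d [-0.4229 -0.392  -0.0595] roll -33.9
```

Request:
{"name": "step_arm", "arguments": {
  "commands": [
    {"fingers": 1, "dx": 0, "dy": 0, "dz": -0.06, "roll": 0},
    {"fingers": 1, "dx": -0.04, "dy": -0.04, "dz": -0.1, "roll": -8},
    {"fingers": 1, "dx": -0.08, "dy": -0.08, "dz": -0.1, "roll": -16},
    {"fingers": 1, "dx": -0.12, "dy": -0.12, "dz": -0.1, "roll": -24},
    {"fingers": 1, "dx": -0.16, "dy": -0.16, "dz": -0.1, "roll": -34},
    {"fingers": 1, "dx": -0.2, "dy": -0.2, "dz": -0.1, "roll": -34},
    {"fingers": 1, "dx": -0.24, "dy": -0.24, "dz": -0.1, "roll": -34},
    {"fingers": 1, "dx": -0.28, "dy": -0.28, "dz": -0.1, "roll": -34}
  ],
  "squeeze": 40
}}

```text
time: 1.1
tool_pos: [0.416, 0.246, 0.3006]
tcp_rot: [0.278, -3.129, 0.0]
wrist_force: [0.9, 0.9, 0.0]
width: 0.002
grip_force: 0.0
```

```bash
python3 -c "
from h import *
go(.501,.087,.26,100)"
```

```text
t 1.1 tcp [0.416  0.246  0.3006] yaw 100.1 tilt 0.02 F [0.9 0.9 0. ] w 0.0
d [-0.0557 -0.1715  0.0406] roll 0.1
```

Request:
{"name": "step_arm", "arguments": {
  "commands": [
    {"fingers": 1, "dx": -0.02, "dy": -0.057, "dz": 0, "roll": 0},
    {"fingers": 1, "dx": -0.04, "dy": -0.114, "dz": 0, "roll": 0},
    {"fingers": 1, "dx": -0.056, "dy": -0.171, "dz": 0.02, "roll": 0},
    {"fingers": 1, "dx": -0.056, "dy": -0.171, "dz": 0.04, "roll": 0},
    {"fingers": 1, "dx": -0.056, "dy": -0.171, "dz": 0.045, "roll": 0},
    {"fingers": 1, "dx": -0.056, "dy": -0.171, "dz": 0.045, "roll": 0}
  ]
}}

```text
time: 1.85
tool_pos: [0.5003, 0.0905, 0.2555]
tcp_rot: [0.28, -3.128, -0.001]
wrist_force: [0.7, 0.4, -0.5]
width: 0.004
grip_force: 0.0
```

```bash
python3 -c "
from h import *
go(.501,.087,.24,100)"
```

```text
t 1.85 tcp [0.5003 0.0905 0.2555] yaw 100.2 tilt 0.08 F [ 0.7  0.4 -0.5] w 0.0
d [-0.0001 -0.0036  0.0155] roll 0.2
```

Request:
{"name": "step_arm", "arguments": {
  "commands": [
    {"fingers": 1, "dx": 0, "dy": -0.002, "dz": 0.005, "roll": 0},
    {"fingers": 1, "dx": 0, "dy": -0.002, "dz": 0.01, "roll": 0},
    {"fingers": 1, "dx": 0, "dy": -0.002, "dz": 0.015, "roll": 0},
    {"fingers": 1, "dx": 0, "dy": -0.002, "dz": 0.02, "roll": 0},
    {"fingers": 1, "dx": 0, "dy": -0.002, "dz": 0.025, "roll": 0},
    {"fingers": 1, "dx": 0, "dy": -0.002, "dz": 0.03, "roll": 0}
  ]
}}

```text
time: 2.6
tool_pos: [0.5014, 0.0873, 0.2256]
tcp_rot: [0.277, -3.129, -0.0]
wrist_force: [-0.4, -0.1, -0.1]
width: -0.002
grip_force: 0.0
```

```bash
python3 - <<'E'
from h import *
im,d,p=cloud("scene"); im2,_,_=cloud("wrist")
a=cv2.resize(im[120:240,170:270],(500,600)); cv2.imwrite("pics/c1.png",np.hstack([a,cv2.resize(im2,(300,225))]) if 0 else np.hstack([a[:,100:400],np.vstack([cv2.resize(im2,(500,375)),np.zeros((225,500,3),np.uint8)])]))
E
```

```text
(no output)
```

View pics/c1.png

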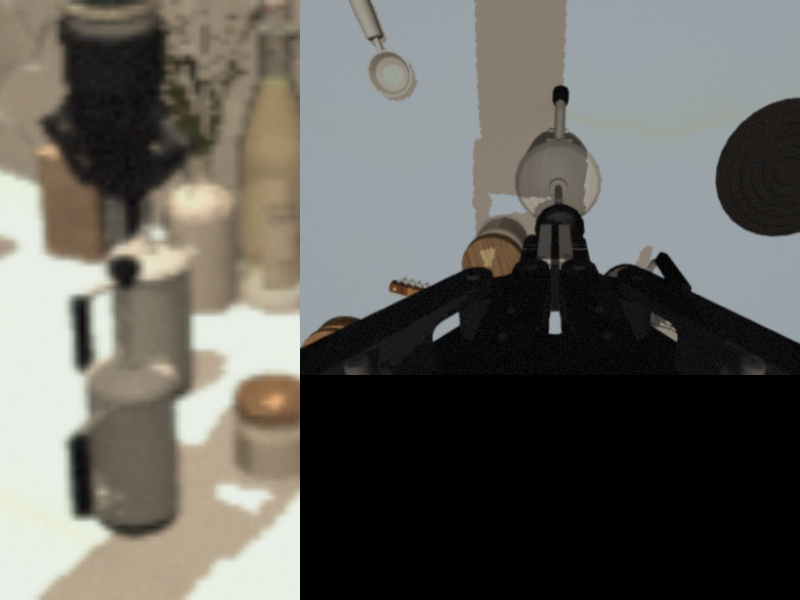

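The scene crop shows the fingertips right at or just behind the near knob (123,268). In the wrist view the knob disc (560,220) shows below the tips. I use depth to see whether they miss it or are just above it.

```bash
python3 - <<'E'
from h import *
for n in("scene","wrist"):
    im,d,p=cloud(n); k=(im.max(2)<75)&(abs(p[...,0]-.5)<.04)&(abs(p[...,1]-.087)<.04)&(p[...,2]>.17)&(p[...,2]<.29)
    q=p[k]; print(n,len(q))
    for z in np.arange(.17,.29,.008):
        b=q[(q[:,2]>=z)&(q[:,2]<z+.008)]
        if len(b): print(round(z,3),len(b),b.min(0).round(3),b.max(0).round(3))
go(.5,.087,.22)
E
```

```text
scene 47
0.21 2 [0.501 0.085 0.214] [0.502 0.089 0.215]
0.218 3 [0.496 0.079 0.221] [0.502 0.084 0.222]
0.226 11 [0.49  0.074 0.227] [0.5   0.097 0.234]
0.234 9 [0.495 0.073 0.234] [0.505 0.09  0.237]
0.266 5 [0.497 0.072 0.266] [0.503 0.08  0.274]
0.274 8 [0.498 0.071 0.275] [0.51  0.079 0.281]
0.282 9 [0.496 0.069 0.284] [0.512 0.08  0.289]
wrist 2871
0.17 23 [0.499 0.087 0.17 ] [0.501 0.092 0.177]
0.178 26 [0.499 0.087 0.178] [0.501 0.092 0.186]
0.186 27 [0.499 0.086 0.186] [0.503 0.091 0.194]
0.194 9 [0.499 0.087 0.194] [0.5   0.091 0.198]
0.226 228 [0.489 0.076 0.228] [0.506 0.103 0.234]
0.234 790 [0.489 0.076 0.234] [0.508 0.103 0.239]
0.258 221 [0.488 0.073 0.259] [0.496 0.098 0.266]
0.266 488 [0.488 0.072 0.266] [0.497 0.099 0.274]
0.274 565 [0.488 0.072 0.274] [0.497 0.099 0.282]
0.282 494 [0.488 0.072 0.282] [0.496 0.099 0.29 ]
t 2.8 tcp [0.5014 0.0873 0.2259] yaw 100.1 tilt 0.01 F [0.1 1.3 0.6] w -0.0
d [ 0.0015 -0.      0.0059] roll None
```

```bash
python3 - <<'E'
from h import *
im,d,p=cloud("wrist")
for r in range(205,275,6):
    print(r,[(*(p[r,c]*1000).astype(int),int(im[r,c].max())) for c in (250,257,266,274,284)])
cv2.imwrite("pics/c2.png",cv2.resize(im[190:290,210:330],(720,600)))
E
```

```text
205 [(np.int64(516), np.int64(80), np.int64(142), 113), (np.int64(515), np.int64(86), np.int64(142), 107), (np.int64(500), np.int64(90), np.int64(188), 70), (np.int64(513), np.int64(99), np.int64(143), 111), (np.int64(512), np.int64(107), np.int64(141), 108)]
211 [(np.int64(522), np.int64(81), np.int64(140), 93), (np.int64(490), np.int64(82), np.int64(232), 14), (np.int64(489), np.int64(87), np.int64(233), 15), (np.int64(489), np.int64(91), np.int64(232), 13), (np.int64(517), np.int64(109), np.int64(139), 111)]
217 [(np.int64(493), np.int64(79), np.int64(234), 21), (np.int64(492), np.int64(83), np.int64(236), 22), (np.int64(491), np.int64(87), np.int64(236), 39), (np.int64(491), np.int64(92), np.int64(235), 34), (np.int64(491), np.int64(97), np.int64(232), 7)]
223 [(np.int64(496), np.int64(80), np.int64(236), 27), (np.int64(495), np.int64(83), np.int64(237), 34), (np.int64(495), np.int64(88), np.int64(235), 36), (np.int64(494), np.int64(92), np.int64(235), 35), (np.int64(494), np.int64(98), np.int64(234), 4)]
229 [(np.int64(499), np.int64(80), np.int64(237), 33), (np.int64(499), np.i
[... 1264 characters left out ...]
(489), np.int64(83), np.int64(289), 31), (np.int64(489), np.int64(86), np.int64(289), 63), (np.int64(488), np.int64(89), np.int64(288), 69), (np.int64(492), np.int64(94), np.int64(280), 12)]
265 [(np.int64(490), np.int64(81), np.int64(293), 123), (np.int64(490), np.int64(83), np.int64(293), 55), (np.int64(489), np.int64(86), np.int64(293), 112), (np.int64(489), np.int64(89), np.int64(293), 78), (np.int64(486), np.int64(92), np.int64(296), 9)]
271 [(np.int64(489), np.int64(81), np.int64(299), 7), (np.int64(492), np.int64(83), np.int64(294), 47), (np.int64(491), np.int64(87), np.int64(293), 94), (np.int64(488), np.int64(89), np.int64(299), 17), (np.int64(485), np.int64(91), np.int64(302), 19)]
```

View pics/c2.png

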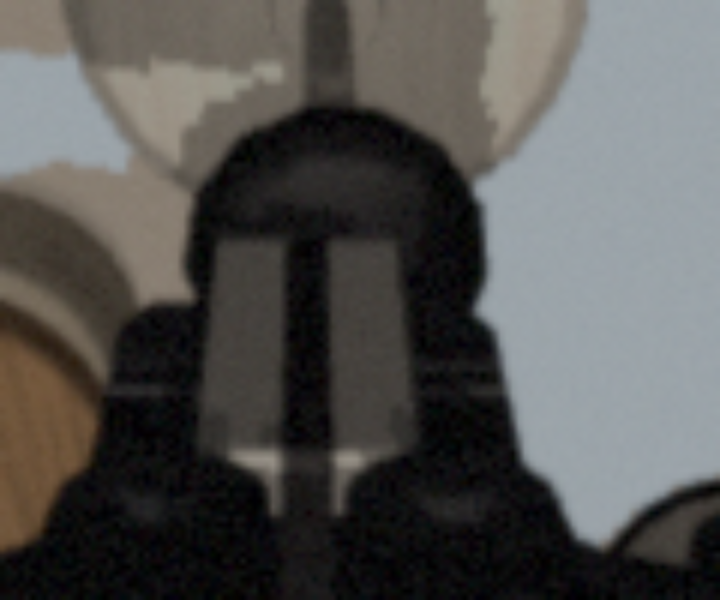

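The wrist crop shows the closed fingertips ending at about (300,240) with the knob disc still visible below them. Depth puts the tip about 25 mm above the knob, so I keep descending and watch the force.

Request:
{"name": "step_arm", "arguments": {
  "commands": [
    {"fingers": 1, "dx": 0, "dy": 0.001, "dz": 0.004, "roll": 0},
    {"fingers": 1, "dx": 0, "dy": 0.001, "dz": 0.008, "roll": 0},
    {"fingers": 1, "dx": 0, "dy": 0.001, "dz": 0.012, "roll": 0},
    {"fingers": 1, "dx": 0, "dy": 0.001, "dz": 0.015, "roll": 0}
  ]
}}

```text
time: 3.35
tool_pos: [0.5011, 0.0883, 0.2105]
tcp_rot: [0.277, -3.129, 0.0]
wrist_force: [0.3, -0.5, -0.2]
width: -0.001
grip_force: 0.0
```

Request:
{"name": "step_arm", "arguments": {
  "commands": [
    {"fingers": 1, "dx": 0, "dy": 0, "dz": 0.004, "roll": 0},
    {"fingers": 1, "dx": 0, "dy": 0, "dz": 0.008, "roll": 0},
    {"fingers": 1, "dx": 0, "dy": 0, "dz": 0.012, "roll": 0}
  ]
}}

```text
time: 3.72
tool_pos: [0.5015, 0.0884, 0.1993]
tcp_rot: [-0.277, 3.129, 0.0]
wrist_force: [-0.7, 0.2, 3.5]
width: 0.003
grip_force: 1.7
```

```bash
python3 - <<'E'
from h import *
im,d,p=cloud("wrist")
for r in range(205,250,5):
    print(r,[(*(p[r,c]*1000).astype(int).tolist(),int(im[r,c].max())) for c in (250,266,284)])
im,d,p=cloud("scene"); k=(im.max(2)<75)&(abs(p[...,0]-.5)<.04)&(abs(p[...,1]-.087)<.04)&(p[...,2]>.17)&(p[...,2]<.29)
print(np.sort(p[k][:,2]).round(3)[::3])
go(.5,.09,.2)
E
```

```text
205 [(508, 81, 143, 108), (500, 91, 162, 55), (504, 105, 141, 113)]
210 [(511, 81, 143, 112), (500, 91, 172, 56), (508, 106, 141, 111)]
215 [(516, 82, 142, 107), (499, 90, 185, 67), (512, 107, 141, 110)]
220 [(520, 82, 141, 104), (489, 88, 221, 19), (516, 108, 140, 106)]
225 [(492, 80, 224, 20), (490, 88, 226, 14), (520, 108, 139, 99)]
230 [(490, 81, 235, 51), (489, 88, 234, 60), (491, 97, 224, 19)]
235 [(490, 81, 240, 68), (489, 88, 239, 67), (493, 97, 227, 16)]
240 [(490, 81, 245, 71), (489, 88, 244, 67), (495, 98, 227, 15)]
245 [(490, 81, 250, 69), (489, 87, 250, 70), (491, 96, 242, 13)]
[0.206 0.214 0.218 0.22  0.222 0.224 0.226 0.229 0.236 0.242 0.246 0.25
 0.254 0.258 0.261 0.267 0.269 0.27  0.273 0.273 0.274 0.276 0.277 0.277
 0.278 0.279 0.279 0.28  0.281 0.282 0.282 0.282 0.283 0.284 0.284 0.285
 0.286 0.286 0.287 0.288]
t 3.83 tcp [0.5014 0.0884 0.1987] yaw 100.1 tilt 0.01 F [0.4 0.7 0.8] w 0.0
d [ 0.001   0.0019 -0.0013] roll None
```

Request:
{"name": "step_arm", "arguments": {
  "commands": [
    {"fingers": 1, "dx": 0, "dy": 0.001, "dz": 0.003, "roll": 0},
    {"fingers": 1, "dx": 0, "dy": 0.001, "dz": 0.006, "roll": 0},
    {"fingers": 1, "dx": 0, "dy": 0.001, "dz": 0.008, "roll": 0},
    {"fingers": 1, "dx": 0, "dy": 0.001, "dz": 0.01, "roll": 0}
  ]
}}

```text
time: 4.32
tool_pos: [0.5012, 0.0892, 0.1889]
tcp_rot: [-0.277, 3.129, -0.0]
wrist_force: [0.1, -1.0, 2.6]
width: 0.001
grip_force: 1.6
```

Request:
{"name": "step_arm", "arguments": {
  "commands": [
    {"fingers": 1, "dx": 0, "dy": 0, "dz": 0.0015, "roll": 0},
    {"fingers": 1, "dx": 0, "dy": 0, "dz": 0.003, "roll": 0},
    {"fingers": 1, "dx": 0, "dy": 0, "dz": 0.0045, "roll": 0}
  ]
}}

```text
time: 4.7
tool_pos: [0.5012, 0.0893, 0.1844]
tcp_rot: [-0.277, 3.129, 0.0]
wrist_force: [0.6, -1.2, 2.6]
width: 0.001
grip_force: 1.6
```

Request:
{"name": "step_arm", "arguments": {
  "commands": [
    {"fingers": 1, "dx": 0, "dy": 0, "dz": 0.001, "roll": 0},
    {"fingers": 1, "dx": 0, "dy": 0, "dz": 0.002, "roll": 0},
    {"fingers": 1, "dx": 0, "dy": 0, "dz": 0.003, "roll": 0}
  ]
}}

```text
time: 5.08
tool_pos: [0.5011, 0.0893, 0.1814]
tcp_rot: [-0.277, 3.129, -0.0]
wrist_force: [-0.9, -1.0, 2.4]
width: -0.0
grip_force: 1.5
```

Request:
{"name": "step_arm", "arguments": {
  "commands": [
    {"fingers": 1, "dx": 0, "dy": 0, "dz": 0.0015, "roll": 0},
    {"fingers": 1, "dx": 0, "dy": 0, "dz": 0.003, "roll": 0}
  ]
}}

```text
time: 5.32
tool_pos: [0.5011, 0.0893, 0.1784]
tcp_rot: [-0.277, 3.129, -0.0]
wrist_force: [-0.5, -0.2, 3.6]
width: -0.002
grip_force: 1.6
```

Request:
{"name": "step_arm", "arguments": {
  "commands": [
    {"fingers": 1, "dx": 0, "dy": 0, "dz": 0.0015, "roll": 0},
    {"fingers": 1, "dx": 0, "dy": 0, "dz": 0.003, "roll": 0}
  ]
}}

```text
time: 5.58
tool_pos: [0.5011, 0.0893, 0.1754]
tcp_rot: [0.277, -3.129, 0.0]
wrist_force: [0.3, -1.0, 3.1]
width: 0.003
grip_force: 1.6
```

Request:
{"name": "step_arm", "arguments": {
  "commands": [
    {"fingers": 1, "dx": 0, "dy": 0, "dz": 0.0015, "roll": 0},
    {"fingers": 1, "dx": 0, "dy": 0, "dz": 0.003, "roll": 0}
  ]
}}

```text
time: 5.82
tool_pos: [0.5011, 0.0893, 0.1724]
tcp_rot: [0.277, -3.129, 0.0]
wrist_force: [0.6, -2.1, 2.5]
width: -0.002
grip_force: 1.6
```

Request:
{"name": "step_arm", "arguments": {
  "commands": [
    {"fingers": 1, "dx": 0, "dy": 0, "dz": 0.0015, "roll": 0},
    {"fingers": 1, "dx": 0, "dy": 0, "dz": 0.003, "roll": 0}
  ]
}}

```text
time: 6.08
tool_pos: [0.5012, 0.0893, 0.1695]
tcp_rot: [-0.277, 3.129, -0.0]
wrist_force: [0.3, -1.9, 4.5]
width: 0.002
grip_force: 2.2
```

Request:
{"name": "step_arm", "arguments": {
  "commands": [
    {"fingers": 1, "dx": 0, "dy": 0, "dz": 0.001, "roll": 0},
    {"fingers": 1, "dx": 0, "dy": 0, "dz": 0.001, "roll": 0}
  ]
}}

```text
time: 6.32
tool_pos: [0.5012, 0.0893, 0.1687]
tcp_rot: [-0.277, 3.129, -0.0]
wrist_force: [-0.6, -0.6, 3.9]
width: 0.003
grip_force: 2.2
```

Request:
{"name": "step_arm", "arguments": {
  "commands": [
    {"fingers": 1, "dx": 0, "dy": 0, "dz": 0.001, "roll": 0},
    {"fingers": 1, "dx": 0, "dy": 0, "dz": 0.002, "roll": 0}
  ]
}}

```text
time: 6.58
tool_pos: [0.5015, 0.0893, 0.1671]
tcp_rot: [-0.277, 3.128, -0.0]
wrist_force: [-0.5, -2.2, 7.5]
width: 0.001
grip_force: 3.5
```

Request:
{"name": "step_arm", "arguments": {
  "commands": [
    {"fingers": 1, "dx": 0, "dy": 0, "dz": 0, "roll": 0},
    {"fingers": 1, "dx": 0, "dy": 0, "dz": -0.02, "roll": 0},
    {"fingers": 1, "dx": 0, "dy": 0, "dz": -0.08, "roll": 0},
    {"fingers": 1, "dx": 0, "dy": 0, "dz": -0.12, "roll": 0},
    {"fingers": 1, "dx": 0, "dy": 0, "dz": -0.12, "roll": 0}
  ]
}}

```text
time: 7.2
tool_pos: [0.503, 0.0901, 0.2901]
tcp_rot: [-0.277, 3.123, 0.002]
wrist_force: [0.2, 0.4, -1.0]
width: 0.005
grip_force: 0.0
```

```bash
python3 - <<'E'
from h import *
im,d,p=cloud("scene"); 
for c in((.501,.088),(.66,.212)):
    k=(im.max(2)<75)&(abs(p[...,0]-c[0])<.03)&(abs(p[...,1]-c[1])<.03)&(p[...,2]>.15)&(p[...,2]<.25)
    print(p[k].mean(0).round(3),p[k].max(0).round(3))
go(.656,.21,.25)
E
```

```text
[0.5   0.085 0.19 ] [0.511 0.098 0.197]
[0.66  0.208 0.228] [0.67  0.221 0.236]
t 7.25 tcp [0.5016 0.0898 0.2875] yaw 100.1 tilt 0.13 F [-0.1 -0.2 -0.6] w -0.0
d [-0.173   0.0911  0.038 ] roll None
```

Request:
{"name": "step_arm", "arguments": {
  "commands": [
    {"fingers": 1, "dx": -0.05, "dy": 0.026, "dz": 0, "roll": 0},
    {"fingers": 1, "dx": -0.1, "dy": 0.053, "dz": 0, "roll": 0},
    {"fingers": 1, "dx": -0.15, "dy": 0.08, "dz": 0, "roll": 0},
    {"fingers": 1, "dx": -0.173, "dy": 0.091, "dz": 0.02, "roll": 0},
    {"fingers": 1, "dx": -0.173, "dy": 0.091, "dz": 0.05, "roll": 0},
    {"fingers": 1, "dx": -0.173, "dy": 0.091, "dz": 0.065, "roll": 0},
    {"fingers": 1, "dx": -0.173, "dy": 0.091, "dz": 0.065, "roll": 0}
  ]
}}

```text
time: 8.12
tool_pos: [0.6533, 0.2087, 0.218]
tcp_rot: [0.276, -3.123, 0.001]
wrist_force: [0.2, -0.3, 0.4]
width: 0.002
grip_force: 0.0
```

```bash
python3 - <<'E'
from h import *
im,d,p=cloud("wrist"); k=(im.max(2)<60)&(abs(p[...,0]-.66)<.035)&(abs(p[...,1]-.212)<.035)&(p[...,2]>.2)&(p[...,2]<.242)
q=p[k];print(len(q),q.min(0).round(3),q.max(0).round(3))
go(.656,.21,.15)
E
```

```text
119 [0.65  0.213 0.2  ] [0.661 0.227 0.236]
t 8.18 tcp [0.6544 0.2089 0.2202] yaw 100.1 tilt 0.15 F [ 0.6  0.1 -0.3] w 0.0
d [-0.0019  0.0008  0.0702] roll None
```

Request:
{"name": "step_arm", "arguments": {
  "commands": [
    {"fingers": 1, "dx": -0.004, "dy": 0.001, "dz": 0.006, "roll": 0},
    {"fingers": 1, "dx": -0.004, "dy": 0.001, "dz": 0.012, "roll": 0},
    {"fingers": 1, "dx": -0.004, "dy": 0.001, "dz": 0.018, "roll": 0},
    {"fingers": 1, "dx": -0.004, "dy": 0.001, "dz": 0.024, "roll": 0},
    {"fingers": 1, "dx": -0.004, "dy": 0.001, "dz": 0.03, "roll": 0},
    {"fingers": 1, "dx": -0.004, "dy": 0.001, "dz": 0.035, "roll": 0}
  ]
}}

```text
time: 8.93
tool_pos: [0.6596, 0.2111, 0.1866]
tcp_rot: [-0.277, 3.128, 0.0]
wrist_force: [1.3, -0.5, 4.4]
width: -0.001
grip_force: 2.0
```

Request:
{"name": "step_arm", "arguments": {
  "commands": [
    {"fingers": 1, "dx": 0, "dy": 0, "dz": 0.005, "roll": 0},
    {"fingers": 1, "dx": 0, "dy": 0, "dz": 0.01, "roll": 0}
  ]
}}

```text
time: 9.18
tool_pos: [0.6595, 0.2111, 0.1763]
tcp_rot: [-0.277, 3.129, 0.0]
wrist_force: [1.7, 0.2, 4.1]
width: 0.0
grip_force: 2.0
```

Request:
{"name": "step_arm", "arguments": {
  "commands": [
    {"fingers": 1, "dx": 0, "dy": 0, "dz": 0.005, "roll": 0},
    {"fingers": 1, "dx": 0, "dy": 0, "dz": 0.01, "roll": 0}
  ]
}}

```text
time: 9.43
tool_pos: [0.6594, 0.211, 0.1662]
tcp_rot: [-0.277, 3.129, 0.0]
wrist_force: [1.6, 0.8, 3.4]
width: 0.003
grip_force: 2.0
```

Request:
{"name": "step_arm", "arguments": {
  "commands": [
    {"fingers": 1, "dx": 0, "dy": 0, "dz": 0.005, "roll": 0},
    {"fingers": 1, "dx": 0, "dy": 0, "dz": 0.01, "roll": 0}
  ]
}}

```text
time: 9.68
tool_pos: [0.6593, 0.211, 0.1562]
tcp_rot: [-0.277, 3.129, 0.0]
wrist_force: [0.5, 0.3, 3.9]
width: 0.005
grip_force: 2.0
```

Request:
{"name": "step_arm", "arguments": {
  "commands": [
    {"fingers": 1, "dx": 0, "dy": 0, "dz": 0.004, "roll": 0},
    {"fingers": 1, "dx": 0, "dy": 0, "dz": 0.008, "roll": 0}
  ]
}}

```text
time: 9.93
tool_pos: [0.6592, 0.211, 0.1482]
tcp_rot: [-0.277, 3.129, -0.0]
wrist_force: [1.4, -0.1, 3.4]
width: -0.0
grip_force: 1.9
```

Request:
{"name": "step_arm", "arguments": {
  "commands": [
    {"fingers": 1, "dx": 0, "dy": 0, "dz": 0.002, "roll": 0},
    {"fingers": 1, "dx": 0, "dy": 0, "dz": 0.004, "roll": 0}
  ]
}}

```text
time: 10.18
tool_pos: [0.6592, 0.211, 0.1444]
tcp_rot: [-0.277, 3.129, 0.0]
wrist_force: [1.7, 0.2, 3.4]
width: -0.0
grip_force: 1.8
```

Request:
{"name": "step_arm", "arguments": {
  "commands": [
    {"fingers": 1, "dx": 0, "dy": 0, "dz": 0.002, "roll": 0},
    {"fingers": 1, "dx": 0, "dy": 0, "dz": 0.004, "roll": 0}
  ]
}}

```text
time: 10.42
tool_pos: [0.6597, 0.2111, 0.1411]
tcp_rot: [-0.277, 3.128, 0.0]
wrist_force: [-0.7, -0.3, 10.0]
width: 0.001
grip_force: 5.1
```

Request:
{"name": "step_arm", "arguments": {
  "commands": [
    {"fingers": 1, "dx": 0, "dy": 0, "dz": 0.0015, "roll": 0},
    {"fingers": 1, "dx": 0, "dy": 0, "dz": 0.003, "roll": 0}
  ]
}}

```text
time: 10.68
tool_pos: [0.6602, 0.2113, 0.141]
tcp_rot: [-0.277, 3.127, 0.001]
wrist_force: [-3.4, -1.5, 17.2]
width: -0.0
grip_force: 9.2
```

Request:
{"name": "step_arm", "arguments": {
  "commands": [
    {"fingers": 1, "dx": 0, "dy": 0, "dz": -0.03, "roll": 0},
    {"fingers": 1, "dx": 0, "dy": 0, "dz": -0.09, "roll": 0},
    {"fingers": 1, "dx": 0, "dy": 0, "dz": -0.14, "roll": 0},
    {"fingers": 0, "dx": 0.05, "dy": -0.019, "dz": -0.14, "roll": 0},
    {"fingers": 0, "dx": 0.1, "dy": -0.038, "dz": -0.14, "roll": 0},
    {"fingers": 0, "dx": 0.15, "dy": -0.056, "dz": -0.14, "roll": 0},
    {"fingers": 0, "dx": 0.2, "dy": -0.074, "dz": -0.14, "roll": -1},
    {"fingers": 0, "dx": 0.24, "dy": -0.092, "dz": -0.14, "roll": -1}
  ]
}}

```text
time: 11.68
tool_pos: [0.436, 0.0774, 0.276]
tcp_rot: [0.305, -3.123, 0.0]
wrist_force: [0.5, -0.2, -0.0]
width: 0.5
grip_force: 0.0
```

Request:
{"name": "step_arm", "arguments": {
  "commands": [
    {"fingers": 0, "dx": 0, "dy": 0, "dz": 0.03, "roll": 0},
    {"fingers": 0, "dx": 0, "dy": 0, "dz": 0.06, "roll": 0},
    {"fingers": 0, "dx": 0, "dy": 0, "dz": 0.06, "roll": 0}
  ]
}}

```text
time: 12.05
tool_pos: [0.4356, 0.0778, 0.2139]
tcp_rot: [0.303, -3.119, 0.0]
wrist_force: [0.8, -0.3, -0.1]
width: 0.501
grip_force: 0.0
```

```bash
python3 - <<'E'
from h import *
go(.431,.0765,.1,101.5)
s=read_state(); t=np.array(s["tool_pos"])
im,d,p=cloud("wrist"); cv2.imwrite("pics/w3.png",im)
k=(im.max(2)<60)&(abs(p[...,0]-.43)<.03)&(abs(p[...,1]-.076)<.03)&(p[...,2]>.108)&(p[...,2]<.13)
q=p[k]; print(len(q),q.mean(0).round(3),q.min(0).round(3),q.max(0).round(3))
if len(q)>5:print(cv2.minAreaRect((q[:,:2]*1000).astype(np.float32)))
k=(im.max(2)<60)&(abs(p[...,0]-.5)<.03)&(abs(p[...,1]-.088)<.03)&(p[...,2]>.185)&(p[...,2]<.21)
q=p[k]; print("knob",len(q),q.mean(0).round(3),q.min(0).round(3),q.max(0).round(3))
im,d,p=cloud("scene"); M=R.from_rotvec(s["tcp_rot"]).as_matrix(); q=(p.reshape(-1,3)-t)@M; ok=(abs(q[:,:2])<.1).all(1)&(d.ravel()>0)
for z in np.arange(-.2,.02,.01):
    b=q[ok&(q[:,2]>=z)&(q[:,2]<z+.01)]
    if len(b): print("z above tcp",round(-z-.005,3),len(b),np.percentile(b,3,axis=0)[:2].round(3),np.percentile(b,97,axis=0)[:2].round(3))
E
```

```text
t 12.05 tcp [0.4356 0.0778 0.2139] yaw 101.1 tilt 0.47 F [ 0.8 -0.3 -0.1] w 0.5
d [ 0.0039 -0.0005  0.114 ] roll -0.4
245 [0.429 0.078 0.117] [0.422 0.072 0.109] [0.438 0.086 0.12 ]
((429.5373840332031, 78.45124053955078), (14.783751487731934, 12.807909965515137), 11.144360542297363)
knob 1199 [0.499 0.089 0.195] [0.488 0.076 0.185] [0.514 0.103 0.198]
z above tcp 0.195 58 [-0.007 -0.04 ] [0.036 0.017]
z above tcp 0.185 56 [-0.013 -0.04 ] [0.036 0.014]
z above tcp 0.175 63 [-0.014 -0.04 ] [0.035 0.02 ]
z above tcp 0.165 57 [-0.013 -0.04 ] [0.035 0.016]
z above tcp 0.155 18 [-0.006 -0.041] [0.032 0.004]
z above tcp 0.145 48 [-0.008 -0.043] [0.012 0.032]
z above tcp 0.135 107 [-0.011 -0.068] [0.017 0.058]
z above tcp 0.125 82 [-0.007 -0.069] [0.017 0.057]
z above tcp 0.115 69 [-0.016 -0.066] [0.017 0.055]
z above tcp 0.105 79 [-0.015 -0.062] [0.015 0.054]
z above tcp 0.095 49 [-0.014 -0.059] [0.015 0.052]
z above tcp 0.085 68 [-0.013 -0.057] [0.012 0.048]
z above tcp 0.075 27 [-0.007 -0.042] [0.012 0.037]
z above tcp 0.065 29 [-0.009 -0.037] [0.011 0.027]
z above tcp 0.055 29 [-0.013 -0.037] [0.01  0.028]
z above tcp 0.045 28 [-0.01  -0.038] [0.011 0.031]
z above tcp 0.035 14 [-0.012 -0.032] [0.008 0.026]
z above tcp -0.015 12 [-0.08  -0.012] [-0.055  0.003]
```

View pics/w3.png

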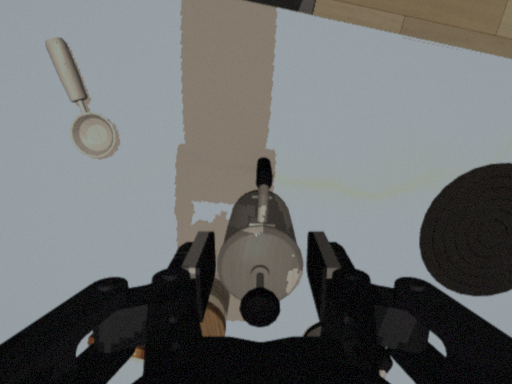

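The wrist view shows the handle bar at (263,172) midway between the fingers, the knob at (261,307) and the mat at right (470,230). The measured tips sit about 31 mm above the reported TCP, so I use that offset for the grasp.

Request:
{"name": "step_arm", "arguments": {
  "commands": [
    {"fingers": 0, "dx": 0.005, "dy": 0, "dz": 0.04, "roll": 0},
    {"fingers": 0, "dx": 0.005, "dy": 0, "dz": 0.08, "roll": 0},
    {"fingers": 0, "dx": 0.005, "dy": 0, "dz": 0.115, "roll": 0},
    {"fingers": 0, "dx": 0.005, "dy": 0, "dz": 0.14, "roll": 0},
    {"fingers": 0, "dx": 0.005, "dy": 0, "dz": 0.165, "roll": 0},
    {"fingers": 0, "dx": 0.005, "dy": 0, "dz": 0.165, "roll": 0}
  ]
}}

```text
time: 12.9
tool_pos: [0.4334, 0.0773, 0.0518]
tcp_rot: [0.304, -3.124, 0.0]
wrist_force: [-0.7, 0.6, -0.0]
width: 0.496
grip_force: 0.0
```

Request:
{"name": "step_arm", "arguments": {
  "commands": [
    {"fingers": 1, "dx": 0, "dy": 0, "dz": 0, "roll": 0},
    {"fingers": 1, "dx": 0, "dy": 0, "dz": 0, "roll": 0},
    {"fingers": 1, "dx": 0, "dy": 0, "dz": 0, "roll": 0},
    {"fingers": 1, "dx": 0, "dy": 0, "dz": 0, "roll": 0}
  ],
  "squeeze": 90
}}

```text
time: 13.4
tool_pos: [0.4359, 0.0774, 0.0544]
tcp_rot: [-0.304, 3.123, 0.0]
wrist_force: [-1.5, -0.6, 6.7]
width: 0.148
grip_force: 88.0
```

Request:
{"name": "step_arm", "arguments": {
  "commands": [
    {"fingers": 1, "dx": 0, "dy": 0, "dz": -0.008, "roll": 0},
    {"fingers": 1, "dx": 0, "dy": 0, "dz": -0.016, "roll": 0},
    {"fingers": 1, "dx": 0, "dy": 0, "dz": -0.025, "roll": 0},
    {"fingers": 1, "dx": 0, "dy": 0, "dz": -0.025, "roll": 0}
  ],
  "squeeze": 110
}}

```text
time: 13.9
tool_pos: [0.4349, 0.0774, 0.0784]
tcp_rot: [-0.304, 3.125, 0.0]
wrist_force: [0.9, 0.7, -5.1]
width: 0.143
grip_force: 107.1
```

```bash
python3 - <<'E'
from h import *
go(.43,.077,.1,101.5)
im,d,p=cloud("scene"); cv2.imwrite("pics/s4.png",cv2.resize(im[130:240,160:270],(600,600)))
E
```

```text
t 13.9 tcp [0.4349 0.0774 0.0784] yaw 101.1 tilt 0.1 F [ 0.9  0.7 -5.1] w 0.14
d [ 0.0048  0.0006 -0.0216] roll -0.4
```

View pics/s4.png

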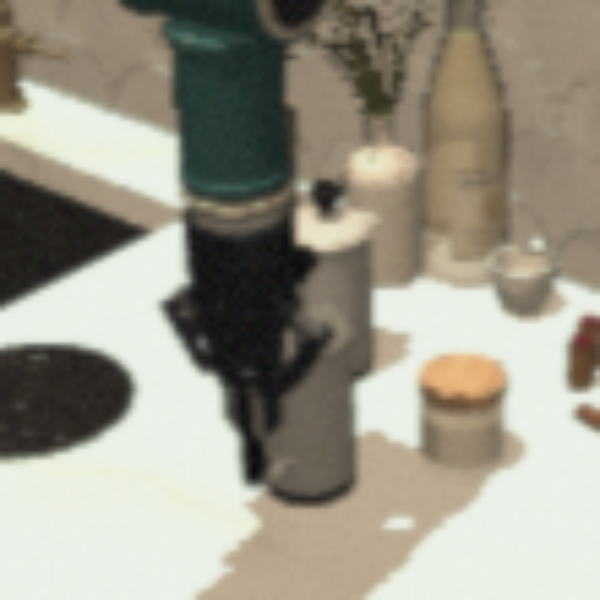

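The press is lifted clear and hangs upright in the grip at about (315,420). The back press's knob is home at (325,195). I carry it to the mat.

Request:
{"name": "step_arm", "arguments": {
  "commands": [
    {"fingers": 1, "dx": 0, "dy": 0.01, "dz": -0.01, "roll": 0},
    {"fingers": 1, "dx": -0.003, "dy": 0.035, "dz": -0.02, "roll": 0},
    {"fingers": 1, "dx": -0.006, "dy": 0.075, "dz": -0.02, "roll": 0},
    {"fingers": 1, "dx": -0.01, "dy": 0.115, "dz": -0.02, "roll": 0},
    {"fingers": 1, "dx": -0.013, "dy": 0.155, "dz": -0.02, "roll": 0},
    {"fingers": 1, "dx": -0.016, "dy": 0.195, "dz": -0.02, "roll": 0},
    {"fingers": 1, "dx": -0.02, "dy": 0.235, "dz": -0.02, "roll": 0},
    {"fingers": 1, "dx": -0.023, "dy": 0.265, "dz": -0.02, "roll": 0}
  ]
}}

```text
time: 14.95
tool_pos: [0.4048, 0.3442, 0.0978]
tcp_rot: [0.306, -3.127, -0.001]
wrist_force: [1.1, -0.9, -5.5]
width: 0.144
grip_force: 107.5
```

Request:
{"name": "step_arm", "arguments": {
  "commands": [
    {"fingers": 1, "dx": 0, "dy": 0.015, "dz": 0, "roll": 0},
    {"fingers": 1, "dx": 0, "dy": 0.024, "dz": 0, "roll": 0},
    {"fingers": 1, "dx": 0, "dy": 0.026, "dz": 0, "roll": 0},
    {"fingers": 1, "dx": 0, "dy": 0.026, "dz": 0, "roll": 0}
  ]
}}

```text
time: 15.45
tool_pos: [0.4006, 0.3665, 0.0974]
tcp_rot: [0.303, -3.127, 0.001]
wrist_force: [0.1, -0.1, -5.5]
width: 0.146
grip_force: 107.6
```

```bash
python3 - <<'E'
from h import *
go(.401,.367,.057)
im,d,p=cloud("scene"); cv2.imwrite("pics/s5.png",cv2.resize(im[130:240,110:220],(600,600)))
k=(abs(p[...,0]-.468)<.05)&(abs(p[...,1]-.38)<.05)&(p[...,2]>.02)&(im.max(2)>80)
for z in np.arange(.03,.21,.02):
    b=p[k&(p[...,2]>z)&(p[...,2]<z+.02)]
    if len(b): print(round(z+.01,2),len(b),b.min(0).round(3),b.max(0).round(3))
E
```

```text
t 15.45 tcp [0.4006 0.3665 0.0974] yaw 101.1 tilt 0.04 F [ 0.1 -0.1 -5.5] w 0.15
d [-0.0005  0.0005  0.0404] roll None
0.04 1 [0.437 0.391 0.05 ] [0.437 0.391 0.05 ]
0.06 47 [0.432 0.339 0.051] [0.497 0.378 0.07 ]
0.08 71 [0.419 0.339 0.07 ] [0.489 0.389 0.09 ]
0.1 72 [0.431 0.339 0.09 ] [0.498 0.39  0.11 ]
0.12 59 [0.432 0.336 0.11 ] [0.487 0.377 0.13 ]
0.14 54 [0.433 0.339 0.131] [0.481 0.371 0.15 ]
0.16 38 [0.438 0.336 0.15 ] [0.485 0.359 0.17 ]
0.18 56 [0.445 0.338 0.171] [0.51  0.396 0.19 ]
0.2 5 [0.466 0.374 0.195] [0.471 0.377 0.209]
```

View pics/s5.png

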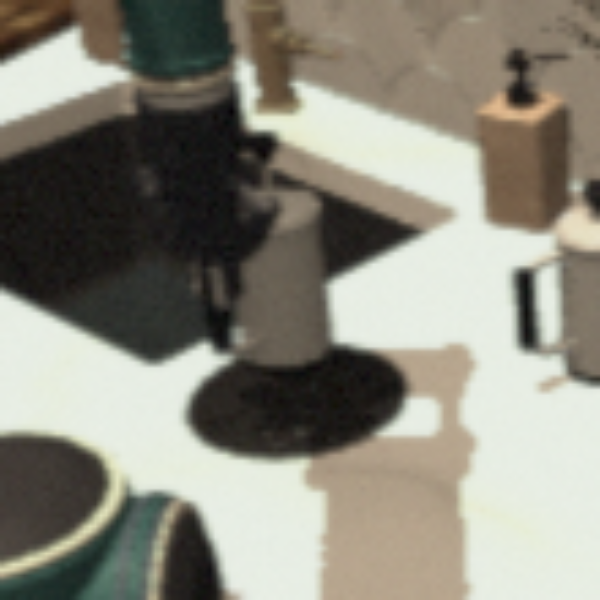

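The press hangs upright above the mat: its axis reads (0.468, 0.375), against a mat centre of (0.468, 0.379). I lower it.

Request:
{"name": "step_arm", "arguments": {
  "commands": [
    {"fingers": 1, "dx": 0, "dy": 0.002, "dz": 0.01, "roll": 0},
    {"fingers": 1, "dx": 0, "dy": 0.003, "dz": 0.02, "roll": 0},
    {"fingers": 1, "dx": 0, "dy": 0.003, "dz": 0.028, "roll": 0},
    {"fingers": 1, "dx": 0, "dy": 0.003, "dz": 0.033, "roll": 0},
    {"fingers": 1, "dx": 0, "dy": 0.003, "dz": 0.036, "roll": 0},
    {"fingers": 1, "dx": 0, "dy": 0.003, "dz": 0.036, "roll": 0}
  ]
}}

```text
time: 16.25
tool_pos: [0.4, 0.3701, 0.0613]
tcp_rot: [0.304, -3.127, 0.0]
wrist_force: [0.2, 0.8, -4.3]
width: 0.143
grip_force: 107.7
```

Request:
{"name": "step_arm", "arguments": {
  "commands": [
    {"fingers": 1, "dx": 0, "dy": 0, "dz": 0.0015, "roll": 0},
    {"fingers": 1, "dx": 0, "dy": 0, "dz": 0.003, "roll": 0},
    {"fingers": 1, "dx": 0, "dy": 0, "dz": 0.003, "roll": 0}
  ]
}}

```text
time: 16.62
tool_pos: [0.4001, 0.3703, 0.0585]
tcp_rot: [-0.304, 3.127, 0.0]
wrist_force: [0.1, -0.4, -4.9]
width: 0.144
grip_force: 107.7
```

Request:
{"name": "step_arm", "arguments": {
  "commands": [
    {"fingers": 1, "dx": 0, "dy": 0, "dz": 0.0015, "roll": 0},
    {"fingers": 1, "dx": 0, "dy": 0, "dz": 0.003, "roll": 0},
    {"fingers": 1, "dx": 0, "dy": 0, "dz": 0.003, "roll": 0}
  ]
}}

```text
time: 17.0
tool_pos: [0.3996, 0.3704, 0.0576]
tcp_rot: [0.304, -3.126, -0.0]
wrist_force: [-7.5, -4.0, 9.2]
width: 0.144
grip_force: 109.6
```

Request:
{"name": "step_arm", "arguments": {
  "commands": [
    {"fingers": 1, "dx": 0, "dy": 0, "dz": -0.001, "roll": 0},
    {"fingers": 0.5, "dx": 0, "dy": 0, "dz": -0.001, "roll": 0},
    {"fingers": 0, "dx": 0, "dy": 0, "dz": -0.001, "roll": 0},
    {"fingers": 0, "dx": 0, "dy": 0, "dz": -0.001, "roll": 0},
    {"fingers": 0, "dx": 0, "dy": 0, "dz": -0.001, "roll": 0}
  ],
  "squeeze": 20
}}

```text
time: 17.62
tool_pos: [0.4003, 0.3703, 0.0565]
tcp_rot: [-0.304, 3.127, 0.0]
wrist_force: [0.4, 0.4, 0.1]
width: 0.498
grip_force: 0.0
```

Request:
{"name": "step_arm", "arguments": {
  "commands": [
    {"fingers": 0, "dx": 0, "dy": 0, "dz": -0.02, "roll": 0},
    {"fingers": 0, "dx": 0, "dy": 0, "dz": -0.06, "roll": 0},
    {"fingers": 0, "dx": 0, "dy": 0, "dz": -0.11, "roll": 0},
    {"fingers": 0, "dx": 0, "dy": 0, "dz": -0.17, "roll": 0},
    {"fingers": 0, "dx": 0.05, "dy": 0, "dz": -0.22, "roll": 0},
    {"fingers": 0, "dx": 0.05, "dy": 0.05, "dz": -0.22, "roll": 0},
    {"fingers": 0, "dx": 0.05, "dy": 0.1, "dz": -0.22, "roll": 0},
    {"fingers": 0, "dx": 0.05, "dy": 0.15, "dz": -0.22, "roll": 0}
  ]
}}

```text
time: 18.62
tool_pos: [0.3218, 0.5092, 0.2772]
tcp_rot: [-0.304, 3.126, 0.002]
wrist_force: [-0.6, -0.1, -0.7]
width: 0.502
grip_force: 0.0
```

```bash
python3 - <<'E'
from h import *
go(.4,.37,.1)
a,d,p=cloud("scene"); b,d2,p2=cloud("top")
for n,im,q in(("scene",a,p),("top",b,p2)):
  for c in((.468,.379),(.661,.2125)):
    w=(abs(q[...,0]-c[0])<.06)&(abs(q[...,1]-c[1])<.06)
    k=w&(im.max(2)<75)&(q[...,2]>.155)&(q[...,2]<.26); l=w&(q[...,2]>.12)&(q[...,2]<.15)&(im.max(2)>80)
    for m in(k,l):
      if m.any(): print(n,m.sum(),q[m].mean(0).round(3),q[m].min(0).round(3),q[m].max(0).round(3))
cv2.imwrite("pics/end.png",np.hstack([cv2.resize(a[130:240,110:220],(400,400)),cv2.resize(b[140:290,60:240],(400,400))]))
E
```

```text
t 18.62 tcp [0.3218 0.5092 0.2772] yaw 101.1 tilt 0.09 F [-0.6 -0.1 -0.7] w 0.5
d [-0.0497 -0.1519  0.1771] roll None
scene 34 [0.465 0.376 0.191] [0.454 0.362 0.168] [0.484 0.391 0.2  ]
scene 157 [0.457 0.367 0.136] [0.41 0.34 0.12] [0.51  0.409 0.149]
scene 20 [0.661 0.208 0.167] [0.65  0.192 0.159] [0.675 0.223 0.171]
scene 143 [0.655 0.203 0.133] [0.601 0.174 0.12 ] [0.708 0.241 0.147]
top 38 [0.466 0.38  0.198] [0.458 0.37  0.193] [0.475 0.392 0.204]
top 345 [0.461 0.376 0.139] [0.408 0.346 0.12 ] [0.511 0.419 0.15 ]
top 24 [0.663 0.214 0.171] [0.654 0.206 0.166] [0.671 0.224 0.176]
top 317 [0.659 0.213 0.136] [0.604 0.178 0.121] [0.708 0.25  0.147]
```

View pics/end.png

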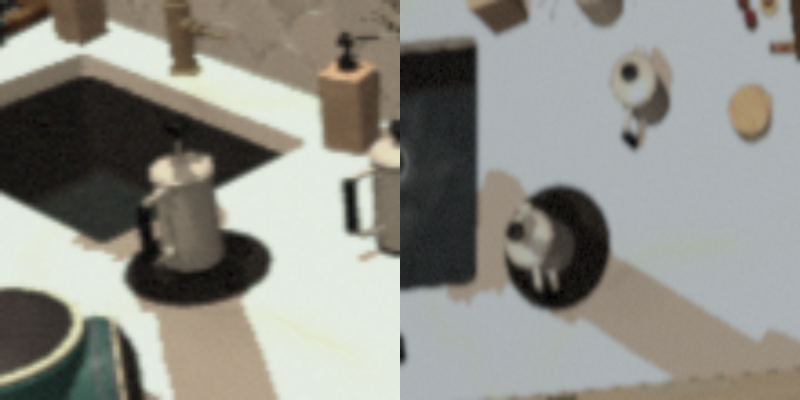

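The final picture shows the sticking press standing centred and upright on the mat at about (540,245). Its knob is at z ≈ 0.20, so the plunger is part-way down. The other press's knob is home at z ≈ 0.172, and the arm is clear of everything.

```bash
python3 -c "
from workcell import *
print(finish_job())"
```

```text
the job is handed in; nothing more can be done
None
```

The job is handed in (no verdict came back): the free press (the back one) is fully home where it stood, and the sticking press (the near one) stands upright on the mat with its plunger left about 49 mm down.

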